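Test the larger hand-press chopper at a second-hand appliance shop

ROBOT

A 6-joint arm with a two-finger parallel gripper is mounted at the origin on the work surface. World frame = base frame: x ahead of the robot, y to its left, z up, the work surface at z = 0. Lengths are in mm, angles in degrees, forces in N, time in s.
With the tool pointing down it reaches from about 350 to 850 mm from the base axis. Payload 8.1 kg.
Tool frame: the origin (TCP) lies midway between the tips of the shut fingers; the grasp point (between the pads) lies 19 mm behind it; z points along the fingers, y is the line along which they close (so a half turn about z gives the same grasp; the last joint's range is limited). The gripper opens to 85 mm and grips with 20 to 120 N. Pads are 22 mm wide; open, the fingers measure 114 mm over their backs; the gripper's body (76 mm by 85 mm) begins 54 mm behind the grasp point. The pads swing forward as they close: fully open they stand 13 mm farther back than shut.
Start: joints at [-72.903, 7.471, 85.268, -0, 87.261, -4.893], TCP at [224.688, -556.346, 204.692] pointing down, gripper open.
Joint ranges: [-169.43, 169.43], [-51.17, 129.36], [1.28, 143.12], [-76.62, 256.62], [0, 156.53], [-152.29, 152.29]. Speed limits (degrees/s): [136.94, 136.94, 159.86, 180, 180, 180].

INTERFACE

Orientations are given as [roll, pitch, yaw] about the fixed x, y, z axes, in that order (R = Rz(yaw) Ry(pitch) Rx(roll)).
In Python, from bench import r, vision, sense gives the robot as it stands (r), with the cameras (vision) and the readings as plain functions.
- The arm moves only by the tool jog_arm, called after "Request:" by a JSON object that holds its "method" and its "body", one argument or row to a line. Schema: {"type":"object","properties":{"moves":{"type":"array","items":{"type":"array","items":{"type":"array","items":{"type":"number"},"minItems":7,"maxItems":7},"minItems":1,"maxItems":8},"minItems":1,"maxItems":1},"force":{"type":"number"},"only":{"type":"string"},"quiet":{"type":"boolean"},"lines":{"type":"string"}},"required":["moves"],"additionalProperties":false}. moves is a list that holds a single list of rows (three levels of brackets), with 1 to 8 rows, each of 7 numbers: a rotation vector rx, ry, rz in a scale on which 1.0 is 180 degrees, then dx, dy, dz in parts of the range, where 1.0 means 750 mm, then the finger opening in mm; each row is the pose to reach, as a shift and turn from the pose commanded when the call began, along the tool's axes at that moment; what a row does not reach only later rows make up. A row lasts 1/8 s, in which the tool goes at most 62.5 mm and 10.7 degrees, less where a joint would pass 70% of its speed; a pose out of reach is approached as far as the arm can. The fingers move at their own pace and stop on an object; force is the grip in N (left out, the last holds). Time passes only in rows, so rows that do not move let the fingers close. The tool returns the time, the measured TCP pose, the force, the opening and the grip force at its end. only (a regular expression) keeps the lines of the reply that match it, lines (a string "A,B") keeps lines A to B, and quiet returns only ok. Input that does not fit is refused with a message, and nothing moves.
- sense(): the state, without advancing time (a new reading comes with each control period).
- vision.snapshot(name): name is "side" or "top" or "wrist"; returns a dict with "pixels" (400x640x3 uint8, blue, green, red), "fx", "fy", "cx", "cy" (pixels), "pose" (4x4, takes a point from camera to world coordinates). Camera axes: x right, y up, looking along -z (the intrinsics and any distortion apply to the point x, -y, -z); pixel columns grow to the right and rows downward; lengths in mm; the calibration is good to about 2 mm. The wrist camera is an equidistant fisheye: a pixel r from the principal point sees the ray r / f radians off the axis. A picture is of the moment at which its call begins. There is no depth.
- r.hand_in(): hands the job in; it is judged then, once.
The state is a dict: "time": time; "joint_pos": joint angles; "qd": joint speeds; "joint_efforts": joint torques, N m; "tool_pos": TCP position; "tcp_rot": TCP orientation; "ft_force": force on the tool from outside, world axes, zero at the start; "wrist_torque": the same for the moment, N m; "finger_gap": finger opening in mm; "grip_force": force on a finger pad.
Only numpy, scipy, OpenCV 4.12 (cv2) and the standard library are available. Lean on these libraries where they do the work, as an engineer would, in place of code of your own. Each camera call takes 0.05 s, during which the arm holds its last target. There are 200 camera calls.

TASK

Two used hand-press food choppers of the same make stand on the checking counter, a larger and a smaller one. Test the larger one: press its top knob straight down all the way to the stop, keep it down for about a second, then let it spring fully back up. Do not press or shove the smaller chopper, and leave the larger one standing about where it was.

Things in the scene. Friction and masses are not known exactly. Their poses are not given: they have to be found in the camera images.
- big_knob (a point): Top centre of the push knob of the larger chopper; moves with the knob, z up. Chopper: loose, upright, round, 220 mm tall, 0.65 kg; white foot 100 mm across, pale clear bowl, white lid 96 mm across ending in a collar at 145 mm height, then a white mushroom knob 62 mm across (flat over the middle 44 mm) on a 16 mm steel shaft. It stands at one of three places, left, middle or right.
- big_plunger (a joint): How far the larger chopper's knob is pressed, in m: 0 up (knob top 220 mm above the counter), 0.030 at the hard stop (190 mm). A spring returns it to 0; it takes about 3 N to start it moving and 9 N to hold it at the stop.
- small: The smaller chopper, a bystander of the same shape and materials, 150 mm tall, foot 68 mm across, 0.29 kg, loose. (The third place has a low steel counter bell, 60 mm tall.) Origin at the centre of its underside, z up.
- small_plunger (a joint): How far the smaller chopper's knob is pressed down, in m: 0 when up, 0.020 at its stop. It is to be left alone.

How it is judged (in metres and radians):
On the way, in this order (a step that is already met when the one before it is completed fails the run):
1. the larger chopper's knob is pressed to within 4 mm of its stop and kept there for 0.5 s (value of joint big_plunger above 0.026 m), for 0.5 s.
2. the knob has sprung back up to within 4 mm of the top (value of joint big_plunger below 0.004 m), for 0.2 s.
At the end, for the whole second after the job is handed in: The larger chopper's knob is up again (within 4 mm), the chopper stands upright (within 0.1 rad) with its knob within 40 mm of where it started, and the smaller chopper stands upright, its knob up, within 30 mm of where it started (value of joint each of big_plunger, small_plunger below 0.004 m and angle between each of big_knob, small's own z axis and vertical below 0.1 rad and distance of big_knob from where it was at the start of the episode below 0.04 m and distance of small from where it was at the start of the episode below 0.03 m); the robot touches nothing.
It fails at once if the smaller chopper's knob is pressed by more than 8 mm (value of joint small_plunger above 0.008 m).
It fails at once if the smaller chopper is shoved by more than 30 mm (distance of small from where it was at the start of the episode above 0.03 m).
It fails at once if the larger chopper is tipped by more than 0.35 rad (angle between big_knob's own z axis and vertical above 0.35 rad).
It also fails if it takes over 29 s, if anything falls off the work surface, if the arm or the gripper's body presses on something with over 40 N, if the wrist force passes 120 N, or if a joint passes its speed limit or range.

## Working session

There is one attempt and no reset: what is moved stays moved. The work goes in short steps, Python scripts to look and compute and a tool call to move; the robot and the scene stay as the last step left them, time stands still between calls to the robot, and variables do not carry over. Pictures are saved under pics/ and viewed, at most 10 in all, crops included, and the job is handed in when it is done.

```bash
mkdir -p pics
```

Run:
```python
from bench import r, vision, sense
import cv2
for n in("side","top"):
    s=vision.snapshot(n);cv2.imwrite(f"pics/{n}0.png",s["pixels"]);print(n,s["fx"],s["fy"],s["cx"],s["cy"],s["pose"],[k for k in s])
print(sense())
```

```text
side 389.2759682738946 389.2759682738946 319.6751650803214 199.99707346820531 [[-9.48112596e-01  2.16706386e-01 -2.32638878e-01  3.54728141e+02]
 [-3.17641436e-01 -6.77067125e-01  6.63840362e-01  5.69575362e+02]
 [-1.36536903e-02  7.03291156e-01  7.10770797e-01  7.57914972e+02]
 [ 0.00000000e+00  0.00000000e+00  0.00000000e+00  1.00000000e+00]] ['pixels', 'fx', 'fy', 'cx', 'cy', 'pose']
top 508.5972575090491 508.5972575090491 318.63431158127435 202.48306721452823 [[ 1.10117745e-01  9.73431495e-01 -2.00761566e-01  3.46991942e+02]
 [-9.93905382e-01  1.08886254e-01 -1.72010570e-02 -3.40674334e+00]
 [ 5.11612417e-03  2.01432143e-01  9.79489110e-01  1.20708995e+03]
 [ 0.00000000e+00  0.00000000e+00  0.00000000e+00  1.00000000e+00]] ['pixels', 'fx', 'fy', 'cx', 'cy', 'pose']
{'time': 0.1, 'joint_pos': array([-7.29031137e+01,  7.51064967e+00,  8.53219641e+01,  4.36380925e-04,
        8.72621511e+01, -4.89236218e+00]), 'qd': array([-0.13805865, -0.08936654, -0.07392894,  0.02762503,  0.00288769,
       -0.00126094]), 'joint_efforts': array([ 7.02482994e-04, -5.70952928e+01, -5.01941264e+01, -1.62229812e-04,
        8.09623481e-03,  2.82994513e-06]), 'tool_pos': array([ 224.53292646, -555.83017068,  203.76104995]), 'tcp_rot': array([-1.79905618e+02, -8.51619228e-03,  2.19892202e+01]), 'ft_force': array([ 0.01216303, -0.21232278, -0.42697023]), 'wrist_torque': array([-0.02423307,  0.03213769, -0.00138014]), 'grip_force': 0.0, 'finger_gap': 85.5308202075699}
```

View pics/top0.png

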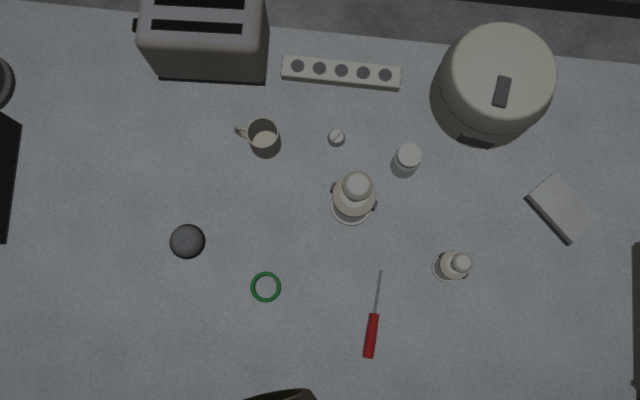

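View pics/side0.png

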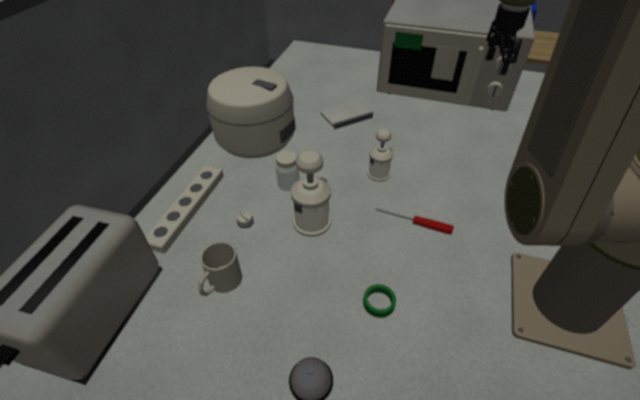

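The top view shows the larger chopper mid-place with its knob at about (357,186), the smaller at right with its knob at (462,262), and the bell at (187,240). In the side view the big knob is at about (309,161).

Create h.py:
```python
import numpy as np
def ray(s,u,v):
    P=np.array(s["pose"]);d=P[:3,:3]@np.array([(u-s["cx"])/s["fx"],-(v-s["cy"])/s["fy"],-1]);return P[:3,3],d
def onz(s,u,v,z):
    o,d=ray(s,u,v);return o+d*(z-o[2])/d[2]
def proj(s,p):
    P=np.array(s["pose"]);c=P[:3,:3].T@(np.array(p)-P[:3,3]);return s["cx"]-s["fx"]*c[0]/c[2],s["cy"]+s["fy"]*c[1]/c[2]
```

Run:
```python
from bench import r, vision, sense
import cv2,numpy as np
from h import *
ims=[]
for n,(u,v) in(("top",(357,186)),("side",(309,165))):
    s=vision.snapshot(n);print(n,onz(s,u,v,205))
    c=cv2.resize(s["pixels"][v-35:v+35,u-45:u+45],None,fx=6,fy=6,interpolation=cv2.INTER_CUBIC)
    c=cv2.convertScaleAbs(c,alpha=1.4)
    ims.append(cv2.resize(c,(540,420))[:300])
    g=cv2.cvtColor(s["pixels"],cv2.COLOR_BGR2GRAY)
    if n=="top": print(onz(s,462,262,142))
cv2.imwrite("pics/crop.png",np.vstack(ims))
```

```text
top [594.91002    -59.29755642 205.        ]
[ 472.35182464 -296.58543947  142.        ]
side [592.34422797 -42.14660058 205.        ]
```

View pics/crop.png

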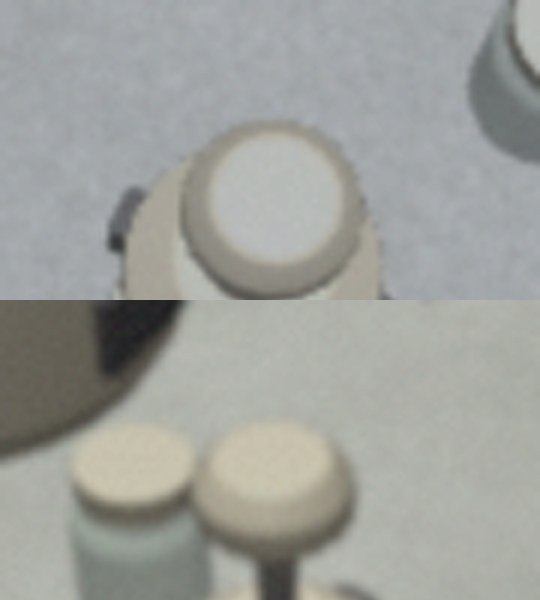

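In the crop, the flat top of the big knob is centred at about (357.4,183.6) in the top view and (308.8,156.7) in the side view. It is clear of its neighbours at knob height.

Run:
```python
from bench import r, vision, sense
import numpy as np
from h import *
from scipy.spatial.transform import Rotation as R
a=vision.snapshot("top");b=vision.snapshot("side")
p=onz(a,357.4,183.6,220);q=onz(b,308.8,156.7,220);print(p,q)
o1,d1=ray(a,357.4,183.6);o2,d2=ray(b,308.8,156.7)
t=np.linalg.lstsq(np.c_[d1,-d2],o2-o1,rcond=None)[0];print(o1+d1*t[0],o2+d2*t[1])
s=sense();M=R.from_euler('xyz',s["tcp_rot"],degrees=True).as_matrix()
m=(p+q)/2;m[2]=260
print(M.round(3),M.T@(m-s["tool_pos"]),s["time"])
```

```text
[596.19352912 -58.78715914 220.        ] [595.73013002 -51.81954424 220.        ]
[597.81070364 -59.14654609 213.59435579] [598.52270071 -59.01985495 213.76699921]
[[ 0.927  0.374 -0.   ]
 [ 0.374 -0.927  0.001]
 [ 0.    -0.001 -1.   ]] [ 531.83863097 -325.42353003  -55.42124636] 0.3
```

Careful with the scale: shifts go in shares of 750 mm and turns go in shares of 180 degrees. That gives: 245 mm / 750 = 0.3267, 200 mm / 750 = 0.2667.

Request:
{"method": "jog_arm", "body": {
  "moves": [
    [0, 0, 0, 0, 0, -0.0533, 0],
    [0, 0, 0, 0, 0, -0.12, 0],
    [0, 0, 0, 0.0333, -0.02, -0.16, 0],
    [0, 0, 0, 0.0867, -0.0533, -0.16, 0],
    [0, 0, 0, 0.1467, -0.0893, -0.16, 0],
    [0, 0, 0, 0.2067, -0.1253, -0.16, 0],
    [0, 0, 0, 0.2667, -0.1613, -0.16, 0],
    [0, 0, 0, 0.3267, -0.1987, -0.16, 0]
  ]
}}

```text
refused: moves: the value is too long (schema: maxItems 1). Nothing was moved.
```

The error is about the shape of the input: a list holding one list of rows, three levels of brackets. Fixing that and sending the same move.

Request:
{"method": "jog_arm", "body": {
  "moves": [
    [[0, 0, 0, 0, 0, -0.0533, 0], [0, 0, 0, 0, 0, -0.12, 0], [0, 0, 0, 0.0333, -0.02, -0.16, 0], [0, 0, 0, 0.0867, -0.0533, -0.16, 0], [0, 0, 0, 0.1467, -0.0893, -0.16, 0], [0, 0, 0, 0.2067, -0.1253, -0.16, 0], [0, 0, 0, 0.2667, -0.1613, -0.16, 0], [0, 0, 0, 0.3267, -0.1987, -0.16, 0]]
  ]
}}

```text
time: 1.3
tool_pos: [396.8, -325.0, 324.8]
tcp_rot: [180.0, -0.0, 22.0]
ft_force: [0.1, 0.6, 0.4]
finger_gap: 0.3
grip_force: 0.0
```

Request:
{"method": "jog_arm", "body": {
  "moves": [
    [[0, 0, 0, 0.06, -0.036, 0, 0], [0, 0, 0, 0.12, -0.0733, 0, 0], [0, 0, 0, 0.18, -0.1093, 0, 0], [0, 0, 0, 0.24, -0.1453, 0, 0], [0, 0, 0, 0.3, -0.1827, 0.0133, 0], [0, 0, 0, 0.3533, -0.2147, 0.04, 0], [0, 0, 0, 0.3813, -0.232, 0.0667, 0], [0, 0, 0, 0.3813, -0.232, 0.0667, 0]]
  ]
}}

```text
time: 2.3
tool_pos: [595.5, -56.2, 272.0]
tcp_rot: [-179.9, 0.2, 22.1]
ft_force: [-0.1, -0.1, 0.4]
finger_gap: -0.5
grip_force: 0.0
```

Run:
```python
from bench import r, vision, sense
import cv2,numpy as np
from h import *
s=vision.snapshot("side");i=s["pixels"].copy()
t=sense()["tool_pos"];print(t,proj(s,t),proj(s,[t[0],t[1],220]))
c=cv2.resize(i[90:240,210:410],None,fx=2.7,fy=2.7)
w=vision.snapshot("wrist");cv2.imwrite("pics/s1.png",np.hstack([c[:400],cv2.resize(w["pixels"][:, 120:520],(400,400))])[:, -800:]);print(sense()["time"])
```

```text
[595.63234845 -57.40071637 273.59187783] (np.float64(308.88224336326687), np.float64(135.11433578601896)) (np.float64(309.6966254116736), np.float64(155.17490928634672))
2.4
```

View pics/s1.png

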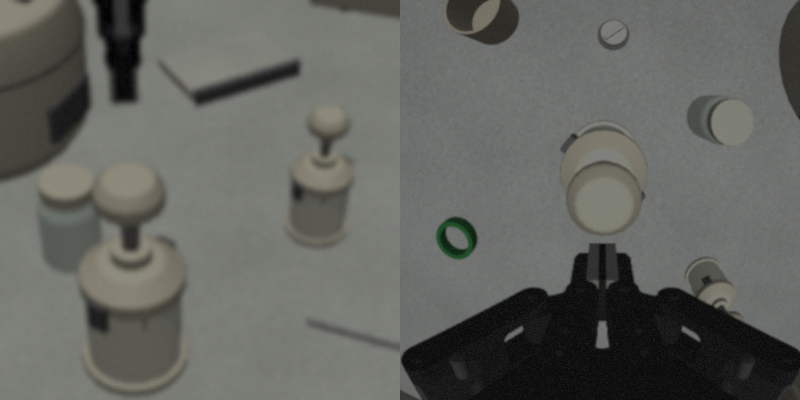

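The side crop shows the fingertips above the knob, with the tip at about (307,127). That is 8 px above the TCP projection, so I'll cross-check with the wrist camera, where the knob flat is at crop (605,205).

Run:
```python
from bench import r, vision, sense
import cv2,numpy as np
from h import *
s=vision.snapshot("wrist");P=np.array(s["pose"])
def wray(u,v):
    x,y=u-s["cx"],v-s["cy"];q=np.hypot(x,y);t=q/s["fx"]
    return P[:3,:3]@np.array([np.sin(t)*x/q,-np.sin(t)*y/q,-np.cos(t)])
u,v=120+205,205
d=wray(u,v);o=P[:3,3];print("knob wrist",o+d*(220-o[2])/d[2],o)
t=np.array(sense()["tool_pos"])
c=P[:3,:3].T@(t-o);th=np.arctan2(np.hypot(c[0],c[1]),-c[2]);k=s["fx"]*th/np.hypot(c[0],c[1])
print("tcp px",s["cx"]+k*c[0],s["cy"]-k*c[1],t)
for n,b in(("wrist",(slice(180,300),slice(260,390))),("side",(slice(100,170),slice(270,350)))):
    i=vision.snapshot(n)["pixels"][b];cv2.imwrite(f"pics/z{n}.png",cv2.convertScaleAbs(cv2.resize(i,None,fx=5,fy=5,interpolation=cv2.INTER_CUBIC),alpha=1.6,beta=20))
```

```bash
python3 -c "
import cv2,numpy as np
a=cv2.imread('pics/zwrist.png')[:560,100:500];b=cv2.imread('pics/zside.png');b=cv2.copyMakeBorder(b,0,560-b.shape[0],0,0,0);cv2.imwrite('pics/z.png',np.hstack([a,b]))"
```

```text
knob wrist [598.12471593 -59.6225389  220.        ] [671.11434512 -27.58822066 443.01486931]
tcp px 323.2326149040225 238.70407633701183 [596.06292361 -58.76708731 275.61845696]
```

View pics/z.png

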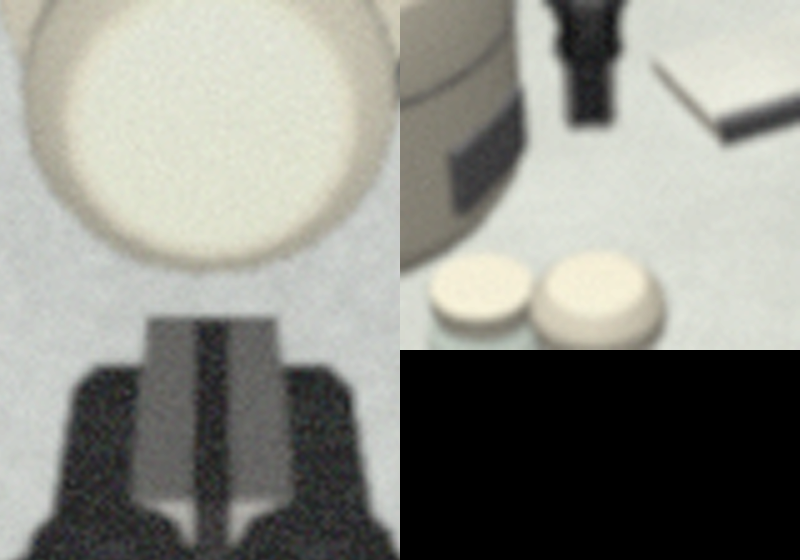

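The wrist view agrees: knob flat at (598,-60), TCP at (596,-59). I'll go down by feel, because the side view hints that the tips may sit a little higher than the TCP.

In the tool's units: 50 mm / 750 = 0.0667, 42 mm / 750 = 0.056.

Request:
{"method": "jog_arm", "body": {
  "moves": [
    [[0, 0, 0, 0.0013, 0, 0.02, 0], [0, 0, 0, 0.0013, 0, 0.04, 0], [0, 0, 0, 0.0013, 0, 0.056, 0], [0, 0, 0, 0.0013, 0, 0.0667, 0], [0, 0, 0, 0.0013, 0, 0.0667, 0], [0, 0, 0, 0.0013, 0, 0.0667, 0]]
  ]
}}

```text
time: 3.3
tool_pos: [597.3, -57.6, 225.2]
tcp_rot: [180.0, -0.0, 22.0]
ft_force: [-0.4, -0.2, 0.3]
finger_gap: -0.1
grip_force: 0.0
```

Request:
{"method": "jog_arm", "body": {
  "moves": [
    [[0, 0, 0, 0, 0, 0.004, 0], [0, 0, 0, 0, 0, 0.008, 0], [0, 0, 0, 0, 0, 0.012, 0], [0, 0, 0, 0, 0, 0.016, 0], [0, 0, 0, 0, 0, 0.016, 0]]
  ]
}}

```text
time: 3.92
tool_pos: [596.8, -57.6, 212.2]
tcp_rot: [-180.0, 0.0, 22.0]
ft_force: [0.3, 1.2, -0.1]
finger_gap: -0.1
grip_force: 0.0
```

In the tool's units: 6 mm / 750 = 0.008, 3 mm / 750 = 0.004.

Request:
{"method": "jog_arm", "body": {
  "moves": [
    [[0, 0, 0, 0, 0, 0.004, 0], [0, 0, 0, 0, 0, 0.008, 0], [0, 0, 0, 0, 0, 0.008, 0]]
  ]
}}

```text
time: 4.3
tool_pos: [596.8, -57.6, 206.2]
tcp_rot: [-180.0, 0.0, 22.0]
ft_force: [0.1, -0.7, -0.1]
finger_gap: -0.1
grip_force: 0.0
```

Request:
{"method": "jog_arm", "body": {
  "moves": [
    [[0, 0, 0, 0, 0, 0.004, 0], [0, 0, 0, 0, 0, 0.008, 0], [0, 0, 0, 0, 0, 0.008, 0]]
  ]
}}

```text
time: 4.68
tool_pos: [596.8, -57.6, 200.2]
tcp_rot: [-180.0, 0.0, 22.0]
ft_force: [-0.0, -0.1, 1.0]
finger_gap: 0.2
grip_force: 0.0
```

Run:
```python
from bench import r, vision, sense
import cv2,numpy as np
s=vision.snapshot("side");cv2.imwrite("pics/s3.png",cv2.convertScaleAbs(cv2.resize(s["pixels"][100:240,260:360],None,fx=4,fy=4,interpolation=cv2.INTER_CUBIC),alpha=1.6,beta=20))
```

```text
(no output)
```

View pics/s3.png

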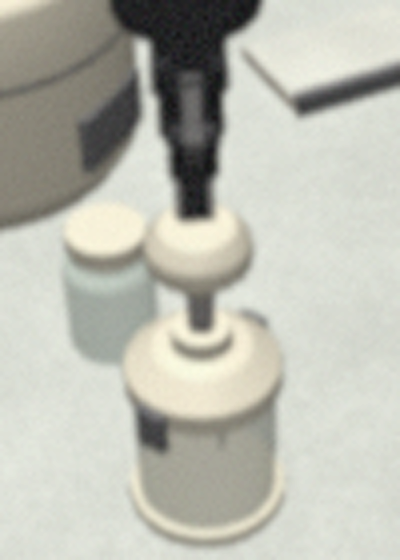

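The fingertips now meet the upper part of the knob's flat in the side view, at about (309,154), and the knob is still up. The tips sit about 18 mm above the TCP, so I'll keep pressing in small steps.

In the tool's units: 6 mm / 750 = 0.008, 3 mm / 750 = 0.004.

Request:
{"method": "jog_arm", "body": {
  "moves": [
    [[0, 0, 0, 0, 0, 0.004, 0], [0, 0, 0, 0, 0, 0.008, 0], [0, 0, 0, 0, 0, 0.008, 0]]
  ]
}}

```text
time: 5.1
tool_pos: [596.8, -57.6, 194.2]
tcp_rot: [-180.0, 0.0, 22.0]
ft_force: [0.7, 0.3, 0.0]
finger_gap: 0.1
grip_force: 0.0
```

Request:
{"method": "jog_arm", "body": {
  "moves": [
    [[0, 0, 0, 0, 0, 0.004, 0], [0, 0, 0, 0, 0, 0.008, 0], [0, 0, 0, 0, 0, 0.008, 0]]
  ]
}}

```text
time: 5.48
tool_pos: [597.2, -57.7, 188.9]
tcp_rot: [180.0, -0.0, 22.0]
ft_force: [-0.8, -0.2, 3.1]
finger_gap: 0.2
grip_force: 2.0
```

In the tool's units: 6 mm / 750 = 0.008, 3 mm / 750 = 0.004.

Request:
{"method": "jog_arm", "body": {
  "moves": [
    [[0, 0, 0, 0, 0, 0.004, 0], [0, 0, 0, 0, 0, 0.008, 0], [0, 0, 0, 0, 0, 0.008, 0]]
  ]
}}

```text
time: 5.85
tool_pos: [597.2, -57.7, 182.6]
tcp_rot: [180.0, -0.0, 22.0]
ft_force: [-0.6, 0.2, 5.3]
finger_gap: -0.1
grip_force: 2.6
```

Request:
{"method": "jog_arm", "body": {
  "moves": [
    [[0, 0, 0, 0, 0, 0.004, 0], [0, 0, 0, 0, 0, 0.008, 0], [0, 0, 0, 0, 0, 0.008, 0]]
  ]
}}

```text
time: 6.22
tool_pos: [597.2, -57.7, 176.9]
tcp_rot: [180.0, -0.0, 22.0]
ft_force: [-1.8, 0.7, 6.6]
finger_gap: 0.3
grip_force: 3.2
```

Run:
```python
from bench import r, vision, sense
import cv2,numpy as np
s=vision.snapshot("side");cv2.imwrite("pics/s4.png",cv2.convertScaleAbs(cv2.resize(s["pixels"][100:240,260:360],None,fx=4,fy=4,interpolation=cv2.INTER_CUBIC),alpha=1.6,beta=20))
```

```text
(no output)
```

View pics/s4.png

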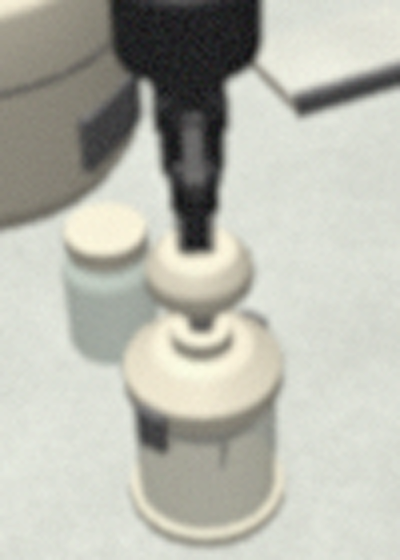

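The knob is going down with the chopper upright and the tip on its flat. Force of 6.6 N puts it at about half travel, so I'll keep going to the stop.

In the tool's units: 9 mm / 750 = 0.012, 6 mm / 750 = 0.008.

Request:
{"method": "jog_arm", "body": {
  "moves": [
    [[0, 0, 0, 0, 0, 0.004, 0], [0, 0, 0, 0, 0, 0.008, 0], [0, 0, 0, 0, 0, 0.012, 0], [0, 0, 0, 0, 0, 0.012, 0]]
  ]
}}

```text
time: 6.78
tool_pos: [597.3, -57.7, 168.2]
tcp_rot: [180.0, -0.0, 22.0]
ft_force: [-1.7, 0.8, 7.8]
finger_gap: -0.1
grip_force: 4.0
```

Request:
{"method": "jog_arm", "body": {
  "moves": [
    [[0, 0, 0, 0, 0, 0.0027, 0], [0, 0, 0, 0, 0, 0.0053, 0], [0, 0, 0, 0, 0, 0.0067, 0], [0, 0, 0, 0, 0, 0.0067, 0]]
  ]
}}

```text
time: 7.28
tool_pos: [597.3, -57.7, 163.6]
tcp_rot: [180.0, -0.0, 22.0]
ft_force: [-3.4, 0.4, 9.0]
finger_gap: -0.2
grip_force: 4.5
```

In the tool's units: 2 mm / 750 = 0.0027, 1 mm / 750 = 0.0013.

Request:
{"method": "jog_arm", "body": {
  "moves": [
    [[0, 0, 0, 0, 0, 0.0013, 0], [0, 0, 0, 0, 0, 0.0027, 0], [0, 0, 0, 0, 0, 0.0027, 0]]
  ]
}}

```text
time: 7.65
tool_pos: [598.0, -57.8, 163.5]
tcp_rot: [179.9, -0.1, 22.0]
ft_force: [-6.0, 0.5, 17.7]
finger_gap: 0.1
grip_force: 8.8
```

Request:
{"method": "jog_arm", "body": {
  "moves": [
    [[0, 0, 0, 0, 0, 0.0013, 0], [0, 0, 0, 0, 0, 0.0013, 0]]
  ]
}}

```text
time: 7.9
tool_pos: [598.5, -57.9, 163.5]
tcp_rot: [179.9, -0.2, 22.0]
ft_force: [-6.2, 0.6, 23.4]
finger_gap: -0.1
grip_force: 11.0
```

Force has climbed to 23 N with no further travel, so this is the hard stop. I'll hold about a second, then back straight up.

Request:
{"method": "jog_arm", "body": {
  "moves": [
    [[0, 0, 0, 0, 0, 0, 0], [0, 0, 0, 0, 0, 0, 0], [0, 0, 0, 0, 0, 0, 0], [0, 0, 0, 0, 0, 0, 0], [0, 0, 0, 0, 0, 0, 0], [0, 0, 0, 0, 0, 0, 0], [0, 0, 0, 0, 0, 0, 0], [0, 0, 0, 0, 0, 0, 0]]
  ]
}}

```text
time: 8.9
tool_pos: [598.5, -57.9, 163.5]
tcp_rot: [179.9, -0.2, 22.0]
ft_force: [-6.4, 1.1, 21.7]
finger_gap: 0.2
grip_force: 11.0
```

Request:
{"method": "jog_arm", "body": {
  "moves": [
    [[0, 0, 0, 0, 0, -0.004, 0], [0, 0, 0, 0, 0, -0.012, 0], [0, 0, 0, 0, 0, -0.0213, 0], [0, 0, 0, 0, 0, -0.032, 0], [0, 0, 0, 0, 0, -0.0427, 0], [0, 0, 0, 0, 0, -0.06, 0], [0, 0, 0, 0, 0, -0.0933, 0], [0, 0, 0, 0, 0, -0.1333, 0]]
  ]
}}

```text
time: 9.9
tool_pos: [596.3, -57.5, 259.4]
tcp_rot: [-179.9, 0.1, 22.0]
ft_force: [0.2, -0.3, -0.9]
finger_gap: 0.1
grip_force: 0.0
```

Request:
{"method": "jog_arm", "body": {
  "moves": [
    [[0, 0, 0, 0, 0, -0.0267, 0], [0, 0, 0, 0, 0, -0.04, 0], [0, 0, 0, 0, 0, -0.04, 0], [0, 0, 0, 0, 0, -0.04, 0], [0, 0, 0, 0, 0, -0.04, 0]]
  ]
}}

```text
time: 10.52
tool_pos: [596.5, -57.6, 288.3]
tcp_rot: [-179.9, 0.1, 22.0]
ft_force: [1.0, 0.6, -0.6]
finger_gap: -0.2
grip_force: 0.0
```

Run:
```python
from bench import r, vision, sense
import cv2,numpy as np
s=vision.snapshot("side");cv2.imwrite("pics/s5.png",cv2.convertScaleAbs(cv2.resize(s["pixels"][60:240,220:430],None,fx=3,fy=3,interpolation=cv2.INTER_CUBIC),alpha=1.6,beta=20))
```

```text
(no output)
```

View pics/s5.png

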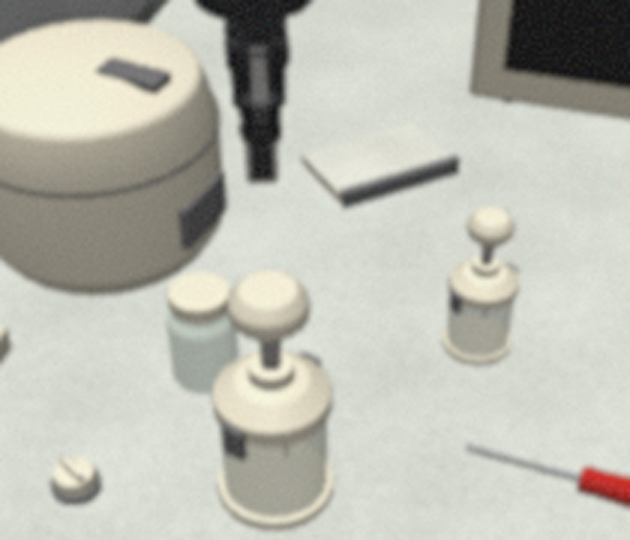

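The knob is back up, with its flat at about (309,157) as at the start. Both choppers are upright and the gripper is clear.

```bash
python3 -c "
from bench import r, vision, sense
print(r.hand_in())"
```

```text
the job is handed in; nothing more can be done
None
```

I pressed the larger chopper's knob to its hard stop, held it there for over 1 s at about 22 N and let it spring fully back up. Both choppers still look upright and in place, I never touched the smaller one, and the job is handed in (no verdict came back).

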